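# Nudge the sample carriage home in the dark chamber

## Robot

A 6-joint arm with a two-finger parallel gripper is mounted at the origin on a cart in front of the work surface, level with it; the furniture and walls round the work are solid. World frame = base frame: x ahead of the robot, y to its left, z up, the work surface at z = 0. Lengths are in mm, angles in rad, forces in N, time in s.
With the tool pointing down it reaches from about 350 to 925 mm from the base axis. Payload 6.4 kg.
Tool frame: the origin (TCP) lies at the very end of the fingers, on their centre line; the grasp point (between the pads) lies 19 mm behind it (r.grasp_offset is the distance from the TCP to the grasp point, in mm); z points along the fingers, y is the line along which they close (so a half turn about z gives the same grasp; the last joint's range is limited). The gripper opens to 94 mm and grips with 3 to 60 N. Pads are 16 mm wide; open, the fingers measure 119 mm over their backs; the gripper's body (75 mm by 177 mm) begins 78 mm behind the grasp point.
Start: joints at [-1.302, 0.245, 1.558, -0, 1.339, -0.174], TCP at [278.512, -587.32, 205.455] pointing down, gripper open.
Joint ranges: [-3.13, 3.13], [-1.02, 2.26], [0.13, 2.54], [-0.95, 4.09], [0.21, 2.88], [-2.74, 2.74]. Speed limits (rad/s): [2.57, 2.57, 3.14, 3.14, 3.14, 3.14].

## Interface

Orientations are given as a unit quaternion [x, y, z, w].
In Python, from workcell import r gives the robot as it stands. The module is installed in compiled form; this text tells all that it offers.
- The arm moves only by the tool play_rows, never from a script. Its argument "moves" is one flat list of numbers, 6 for each row, row after row: the shift along the tool's x, y, z in mm, then the turn, a rotation vector about the tool's x, y, z in rad. A call has 1 to 10 rows; each row is the pose to reach, as a shift and turn from the pose commanded when the call began, along the tool's axes at that moment; what a row does not reach only later rows make up. A row lasts 1/12 s, in which the tool goes at most 41.7 mm and 7.16 degrees, less where a joint would pass 70% of its speed; a pose out of reach is approached as far as the arm can. A call with a gripper value outside its range is refused whole. "claw" is the opening, from 0 (shut) to 1 (fully open), set as the call begins (left out, the last holds). The fingers move at their own pace and stop on an object; "newtons" is the grip in N (left out, the last holds). Time passes only in rows, so rows that repeat a pose let the fingers close. It gives the time, the measured TCP pose, the force, the opening and the grip force at its end, in the units of the state.
- r.observe(): the state, without advancing time (a new reading comes with each control period).
- r.grab_frame(name): name is "scene" or "top" or "wrist"; returns the picture (420x560x3 uint8, red, green, blue); there is no depth.
- r.camera_params(name): a dict with "fx", "fy", "cx", "cy" (pixels), "dist" ([k1, k2, p1, p2, k3] as OpenCV has them; the pictures are not rectified), "R" (3x3) and "t" (3): a world point X has camera coordinates R X + t. Camera axes: x right, y down, z forward; pixel columns grow to the right and rows downward; lengths in mm; the calibration is good to about 2 mm. A picture is of the moment at which its call begins: read the wrist's pose just before it. camera_params takes no time and is no camera call; for the wrist camera it gives the pose at the moment of the call.
- r.sign_off(): hands the job in; it is judged then, once.
The state is a dict: "time_s": time; "joint_pos": joint angles; "dq": joint speeds; "joint_torque": joint torques, N m; "position": TCP position; "eef_rot": TCP orientation; "force": force on the tool from outside, world axes, zero at the start; "moment": the same for the moment, N m; "finger_gap": finger opening in mm; "grip_force": force on a finger pad.
Only numpy, scipy, OpenCV 4.12 (cv2) and the standard library are available. Lean on these libraries where they do the work, as an engineer would, in place of code of your own. Each camera call takes 0.05 s, during which the arm holds its last target. There are 200 camera calls.

## Task

Take the push rod off its rest and, pushing only with the rod, nudge the carriage with its vial gently and slowly along the channel into the dark chamber, in small steps, until it is home against the stop hidden inside; do not drive the stop back and do not touch the carriage or the vial with the gripper. Then lay the rod back in both notches of its rest, and leave the vial upright in the carriage and everything else where it stands.

Things in the scene. Friction and masses are not known exactly. Their poses are not given: they have to be found in the camera images.
- chamber: Fixed white metal chamber with a guide channel in front. Origin: on the worktop under the channel's centre line; +x runs along the channel into the chamber. Base x = -40 to 210 mm, 94 mm wide; channel floor at z = 12 mm, between rails 47.5 mm apart and 21 mm high. Hood over x = 47 to 208 mm, 94 mm wide, 107 mm high; open mouth at x = 48 mm, 48 mm wide, up to z = 93 mm.
- carriage_mid (a point): Centre of the carriage: loose grey block on the channel floor, 66 mm long (x, along the channel), 44 wide, 50 high, about 260 g, at first before the mouth, x axis along the chamber's. Push its rear (-x) face, 33 mm behind this point, in mid-width, 34 mm above the channel floor (9 mm above this point), on the 26 mm square steel plate; sliding takes about 1 to 2.5 N.
- vial_mid (a point): Centre of the glass vial (24 mm wide, 54 mm high) that stands upright and loose in the 26.5 mm pocket of the carriage, on the carriage's centre line; its foot is 14 mm above the carriage's underside. Axis z along the vial.
- rod_mid (a point): Middle of the push rod, at the centre of its black square grip (50 mm long, 16 x 16 mm), which is the place to grasp it. +x points along the rod to its foot. The rod is steel, 12 mm thick, 208 mm long, 100 g, balanced at this point, with a black knob 18 mm thick at the other end (-104 mm).
- rod_foot (a point): Flat end face of the rod's rubber foot (a disc 22 mm in diameter and 12 mm thick), 100 mm from the rod's middle on the rod's axis; x points outward along the rod.
- rest: Fixed rest of the rod: grey plate 156 x 56 x 8 mm with two aluminium uprights 10 mm thick at x = -60 and +60 mm, each with a flared notch 18 mm wide, open at the top, cheeks 61 mm high. Origin: centre of the plate's underside, on the worktop; x along the rod as it lies there at first, foot towards +x. The lying rod's axis is 45 mm above the origin.
- contact (a joint): Travel of the small sprung contact on the face of the hidden stop, in m: 0 while untouched; it stands 8 mm proud of the stop's face, so it reads about 0.008 when the carriage is against the stop. Its spring is too weak (0.2 N) to move the carriage.
- stop (a joint): How far the hidden stop has been driven back, m: 0 as set. Friction holds it: it gives way above about 14 N and stays where it is pushed. Its place differs every time: the carriage meets it when the carriage's centre is 85 to 130 mm along the chamber's x.
- petri_mid (a point): Bystander: flat round dish with lid, 62 mm wide, 14 mm high; its centre.
- beaker_mid (a point): Bystander: small glass beaker, 57 mm wide, 66 mm high; its centre.
- dropper_mid (a point): Bystander: amber dropper bottle, 34 mm wide, 109 mm high; point on its axis 50 mm up.

How it is judged:
By the outcome, as a careful person would: the job done as asked, in the order asked, and still so for the second after the job is handed in, with the robot touching nothing.
It also fails if it takes over 64 s, if anything falls off the work surface, if the arm or the gripper's body presses on something with over 40 N, if the wrist force passes 120 N, or if a joint passes its speed limit or range.

## Working session

There is one attempt and no reset: what is moved stays moved. The work goes in short steps, Python scripts to look and compute and a tool call to move; the robot and the scene stay as the last step left them, time stands still between calls to the robot, and variables do not carry over. Pictures are saved under pics/ and viewed, at most 11 in all, crops included, and the job is handed in when it is done.

Besides the shell and the picture viewer there is one more tool, called after "Call:" as name(argument=value, ...) on one line, values as JSON. play_rows: Moves the arm, as the interface text tells. Its arguments: {"type":"object","properties":{"moves":{"type":"array","items":{"type":"number"}},"claw":{"type":"number"},"newtons":{"type":"number"}},"required":["moves"]}

```bash
mkdir -p pics; python3 - <<'E'
from workcell import r
import cv2,numpy as np
for n in ("scene","top"):
    f=r.grab_frame(n); cv2.imwrite(f"pics/{n}0.png",f[...,::-1])
    p=r.camera_params(n); print(n,{k:np.round(v,3).tolist() for k,v in p.items()})
s=r.observe(); print(s, r.grasp_offset)
E
```

```text
scene {'fx': 498.637, 'fy': 498.637, 'cx': 283.559, 'cy': 209.764, 'dist': [-0.139, 0.0, 0.0, 0.0, 0.0], 'R': [[-0.907, -0.42, -0.022], [-0.246, 0.573, -0.782], [0.341, -0.704, -0.623]], 't': [531.145, 177.99, 1090.336]}
top {'fx': 456.894, 'fy': 456.894, 'cx': 276.077, 'cy': 208.189, 'dist': [-0.123, 0.0, 0.0, 0.0, 0.0], 'R': [[-0.012, -1.0, 0.016], [-0.987, 0.009, -0.161], [0.161, -0.018, -0.987]], 't': [24.103, 573.652, 1206.994]}
{'time_s': 0.1, 'joint_pos': array([-1.30209749e+00,  2.45746240e-01,  1.55884020e+00, -2.72352997e-05,
        1.33869145e+00, -1.74094910e-01]), 'dq': array([ 4.49846631e-04, -1.91056687e-03, -2.66876028e-03, -9.47544491e-05,
        1.85760470e-04,  9.55049159e-04]), 'joint_torque': array([ 1.17459844e-03, -4.16913915e+01, -3.15526092e+01,  6.86723180e-02,
        3.09808098e-02, -5.70482541e-05]), 'position': array([ 278.36406836, -586.80367997,  204.48216918]), 'eef_rot': array([ 9.75590621e-01,  2.19595605e-01, -5.30776868e-05, -8.41049892e-04]), 'force': array([ 0.02409222, -0.29027422, -0.13274451]), 'moment': array([-0.02063357,  0.01674299,  0.02386593]), 'grip_force': 0.0, 'finger_gap': 93.67813202008409} 18.8
```

View pics/scene0.png

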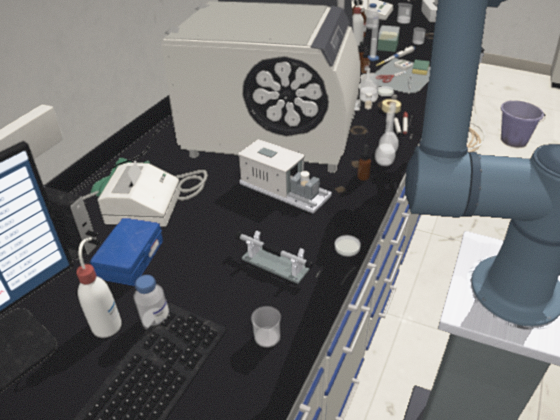

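View pics/top0.png

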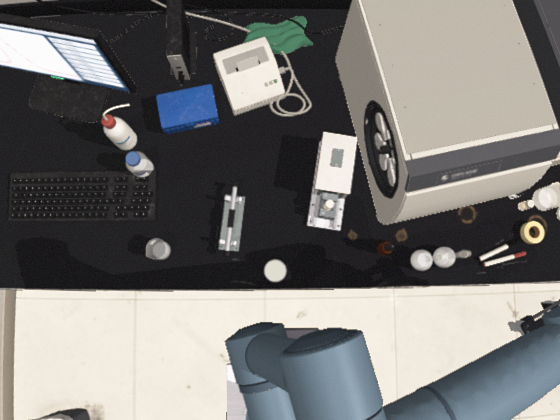

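The scene view shows the chamber (~285,175) with carriage and vial at (310,185), and the rest at (275,258). In the top view the chamber is at (333,175) with its mouth facing the robot, and the rest with the rod is at (232,218). I'll enlarge these.

```bash
python3 - <<'E'
import cv2,numpy as np
a=cv2.imread('pics/top0.png')
c=a[120:270,190:370]; c=cv2.resize(c,None,fx=4,fy=4,interpolation=cv2.INTER_CUBIC)
c=np.clip(c.astype(float)*1.0,0,255)
c=(255*(c/255)**0.6).astype(np.uint8)
cv2.imwrite('pics/topc.png',c)
E
cat > h.py <<'E'
import numpy as np,cv2
from scipy.spatial.transform import Rotation as Ro
def und(p,uv):
    K=np.array([[p['fx'],0,p['cx']],[0,p['fy'],p['cy']],[0,0,1.]])
    return cv2.undistortPoints(np.array(uv,float).reshape(-1,1,2),K,np.array(p['dist'])).reshape(-1,2)
def ray(p,uv):
    n=und(p,uv);R=np.array(p['R']);t=np.array(p['t'])
    d=np.c_[n,np.ones(len(n))]@R
    return -R.T@t,d
def onz(p,uv,z):
    c,d=ray(p,uv); return c+d*((np.asarray(z)-c[2])/d[:,2])[:,None]
def proj(p,X):
    K=np.array([[p['fx'],0,p['cx']],[0,p['fy'],p['cy']],[0,0,1.]])
    return cv2.projectPoints(np.array(X,float).reshape(-1,3),cv2.Rodrigues(np.array(p['R']))[0],np.array(p['t']),K,np.array(p['dist']))[0].reshape(-1,2)
E
```

```text
(no output)
```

View pics/topc.png

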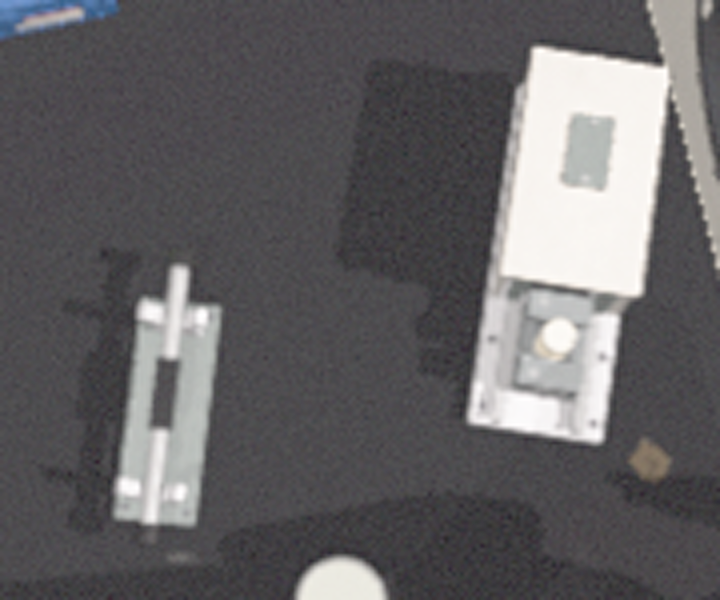

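```bash
python3 - <<'E'
from workcell import r
from h import *
p=r.camera_params('top')
c=lambda u,v:(190+u/4-.4,120+v/4-.4)
q=[c(165,393),c(180,265),c(150,525)]
print('grip,ends',onz(p,q,[53,51,51]).round(1).tolist())
print('plate',onz(p,[c(140,300),c(220,307),c(197,525),c(115,518)],8).round(1).tolist())
print('hood',onz(p,[c(532,47),c(668,67),c(640,297),c(501,277)],107).round(1).tolist())
print('base front',onz(p,[c(467,425),c(603,443)],12).round(1).tolist())
print('vial top',onz(p,[c(560,335)],80).round(1).tolist())
print('carr rear',onz(p,[c(512,385),c(578,395)],62).round(1).tolist())
w=r.camera_params('wrist');s=r.observe();R=Ro.from_quat(s['eef_rot']).as_matrix()
C=-np.array(w['R']).T@np.array(w['t']);print('cam in tool',R.T@(C-s['position']),'view dir tool',R.T@np.array(w['R'])[2],R.round(3).tolist(),w['fx'])
E
```

```text
grip,ends [[547.3, 141.4, 53.0], [636.5, 131.6, 51.0], [457.9, 151.4, 51.0]]
plate [[620.6, 163.1, 8.0], [615.0, 106.3, 8.0], [460.6, 122.5, 8.0], [466.0, 179.7, 8.0]]
hood [[773.0, -109.0, 107.0], [758.8, -201.0, 107.0], [600.5, -175.3, 107.0], [614.6, -83.6, 107.0]]
base front [[528.4, -67.0, 12.0], [514.7, -162.5, 12.0]]
vial top [[580.2, -125.1, 80.0]]
carr rear [[549.2, -93.9, 62.0], [542.0, -138.6, 62.0]]
cam in tool [  66.39664453    0.55881473 -179.73153008] view dir tool [-0.2342412  -0.00161052  0.97217718] [[0.904, 0.428, -0.0], [0.428, -0.904, 0.002], [0.0, -0.002, -1.0]] 300.13150657116216
```

The enlarged top view shows the grip at (165,393), the plate centre at (168,412), the hood front edge from (501,277) to (640,297), and the carriage with its vial at (560,335). The rod heading is about -0.106 rad and the channel heading about -0.165 rad. I can't tell yet which end is the foot, so I'll go above the rest and look.

Call:
play_rows(moves=[277, -271, 0, 0, 0, -1.2, 277, -271, 0, 0, 0, -1.2, 277, -271, 0, 0, 0, -1.2, 277, -271, 0, 0, 0, -1.2, 277, -271, 0, 0, 0, -1.2, 277, -271, 0, 0, 0, -1.2, 277, -271, 0, 0, 0, -1.2, 277, -271, 0, 0, 0, -1.2, 277, -271, 0, 0, 0, -1.2, 277, -271, 0, 0, 0, -1.2])

```text
time_s: 0.93
position: [413.3, -219.3, 205.0]
eef_rot: [0.678, 0.735, 0.001, -0.001]
force: [-0.0, -0.2, -1.0]
finger_gap: 94.0
grip_force: 0.0
```

```bash
cat >> h.py <<'E'
def plan(s,pos,ang):
    "tool-frame shift and z-turn to reach pos, tool down, tool x at world angle ang"
    R=Ro.from_quat(s['eef_rot'])
    T=Ro.from_matrix(np.array([[np.cos(ang),np.sin(ang),0],[np.sin(ang),-np.cos(ang),0],[0,0,-1.]]))
    return np.round(R.inv().apply(np.array(pos)-s['position']),1).tolist(),np.round((R.inv()*T).as_rotvec(),3).tolist()
E
python3 - <<'E'
from workcell import r
from h import *
s=r.observe();print(s['time_s'],s['position'],s['joint_pos'],plan(s,[547,141,150],3.036))
E
```

```text
0.9333 [ 413.31754914 -219.27575555  204.97478771] [-7.31575889e-01 -1.96896065e-01  2.00894398e+00  1.27168499e-03
  1.33076800e+00 -8.13353798e-01] ([348.1, 162.6, 55.6], [0.001, -0.001, -1.384])
```

Call:
play_rows(moves=[348, 163, 56, 0, 0, -1.25, 348, 163, 56, 0, 0, -1.25, 348, 163, 56, 0, 0, -1.25, 348, 163, 56, 0, 0, -1.25, 348, 163, 56, 0, 0, -1.25, 348, 163, 56, 0, 0, -1.25, 348, 163, 56, 0, 0, -1.25, 348, 163, 56, 0, 0, -1.25, 348, 163, 56, 0, 0, -1.25, 348, 163, 56, 0, 0, -1.25])

```text
time_s: 1.77
position: [550.2, 139.4, 148.1]
eef_rot: [0.119, 0.993, 0.0, -0.001]
force: [-0.7, -1.2, 0.4]
finger_gap: 93.7
grip_force: 0.0
```

Call:
play_rows(moves=[0, 0, 0, 0, 0, -0.134, 0, 0, 0, 0, 0, -0.134, 0, 0, 0, 0, 0, -0.134])

```text
time_s: 2.02
position: [549.9, 135.1, 149.0]
eef_rot: [0.059, 0.998, -0.0, -0.0]
force: [-0.6, 0.0, -0.3]
finger_gap: 94.0
grip_force: 0.0
```

```bash
python3 - <<'E'
from workcell import r
from h import *
s=r.observe();print(s['time_s'],s['position'],s['joint_pos'],plan(s,[547,141,150],3.036))
f=r.grab_frame('wrist');cv2.imwrite('pics/w1.png',f[...,::-1])
E
```

```text
2.0167 [549.87972538 135.11073031 148.99896769] [ 4.07626972e-02  1.09477658e-01  1.82018540e+00 -3.76611173e-05
  1.21283159e+00 -1.41280064e+00] ([3.5, 5.5, -1.0], [-0.0, -0.001, -0.012])
```

View pics/w1.png

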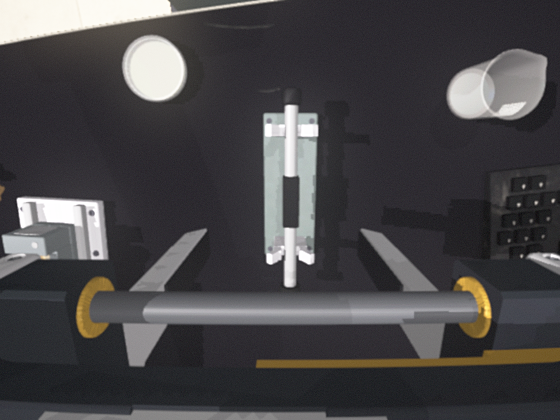

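The wrist view shows the grip at (291,202), a dark end piece at (292,97), the other end near (290,290), the petri dish at (155,68) and the beaker at (490,88). I'll brighten both rod ends to tell foot from knob.

```bash
python3 - <<'E'
from workcell import r
from h import *
a=cv2.imread('pics/w1.png');g=(255*(a/255.)**0.4).astype(np.uint8)
c=np.hstack([cv2.resize(g[y:y+60,255:330],None,fx=5,fy=5,interpolation=cv2.INTER_CUBIC) for y in (75,258)])
cv2.imwrite('pics/ends.png',c)
p=r.camera_params('wrist')
gr=onz(p,[(291,202)],53)[0];print('grip',gr)
m=(a.max(2)<60)
for z,name,uv in((53,'grip top/bottom',[(291,177),(291,228)]),(45,'ends',[(292,90),(292,104),(290,287)]),(53,'grip sides',[(283,190),(299,190),(283,215),(299,215)])):print(name,onz(p,uv,z).round(1).tolist())
# rod axis from steel mask
hsv=cv2.cvtColor(a,cv2.COLOR_BGR2HSV)
for row in (112,150,165,240):
    print(row,a[row,275:310].max(1).tolist())
E
```

```text
grip [545.40156447 141.68340082  53.        ]
grip top/bottom [[521.9, 144.4, 53.0], [570.9, 138.8, 53.0]]
ends [[445.1, 154.3, 45.0], [457.1, 152.9, 45.0], [637.4, 130.3, 45.0]]
grip sides [[533.1, 135.6, 53.0], [534.9, 150.4, 53.0], [557.1, 132.7, 53.0], [558.9, 147.8, 53.0]]
112 [83, 82, 85, 80, 81, 82, 79, 79, 85, 146, 220, 238, 247, 252, 253, 247, 241, 237, 228, 216, 191, 171, 144, 103, 81, 81, 81, 84, 80, 83, 80, 81, 83, 79, 82]
150 [181, 190, 197, 195, 186, 183, 182, 180, 182, 193, 224, 238, 248, 251, 250, 244, 240, 236, 228, 211, 184, 172, 172, 182, 180, 181, 180, 182, 186, 192, 193, 196, 193, 194, 195]
165 [194, 195, 196, 193, 179, 180, 180, 177, 175, 191, 224, 239, 246, 250, 248, 242, 239, 234, 225, 209, 182, 165, 171, 193, 197, 196, 195, 195, 192, 192, 192, 195, 195, 196, 195]
240 [172, 167, 163, 163, 165, 165, 161, 157, 160, 195, 229, 239, 243, 242, 238, 237, 233, 226, 213, 186, 165, 163, 168, 171, 170, 171, 171, 170, 172, 163, 152, 136, 135, 138, 137]
```

View pics/ends.png

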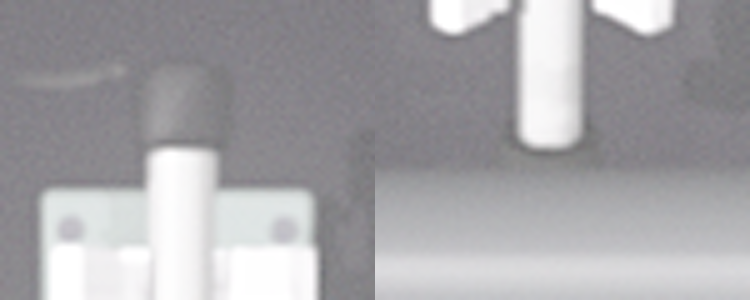

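The near end at (292,97) is narrow and longer than it is wide, so it looks like the knob. The far end shows a wider dark rim below the steel at (290,287), so it looks like the foot. I'll confirm this once the rod is lifted. Next I go down to grasp.

```bash
python3 - <<'E'
from workcell import r
from h import *
s=r.observe();print(s['time_s'],s['position'],plan(s,[546.4,141.6,80],3.029),plan(s,[546.4,141.6,26.2],3.029))
E
```

```text
2.0667 [549.94934129 134.78460659 149.20447795] ([4.3, 6.4, 69.2], [-0.0, -0.001, -0.005]) ([4.3, 6.4, 123.0], [-0.0, -0.001, -0.005])
```

Call:
play_rows(moves=[4, 6.4, 35, 0, 0, -0.005, 4, 6.4, 70, 0, 0, -0.005, 4, 6.4, 90, 0, 0, -0.005, 4, 6.4, 105, 0, 0, -0.005, 4, 6.4, 115, 0, 0, -0.005, 4, 6.4, 120, 0, 0, -0.005, 4, 6.4, 123, 0, 0, -0.005, 4, 6.4, 123, 0, 0, -0.005, 4, 6.4, 123, 0, 0, -0.005])

```text
time_s: 2.82
position: [547.9, 141.8, 27.5]
eef_rot: [0.055, 0.998, 0.0, 0.001]
force: [-0.3, 0.6, 0.4]
finger_gap: 93.9
grip_force: 0.0
```

```bash
python3 - <<'E'
from workcell import r
from h import *
s=r.observe();print(s['time_s'],s['position'],plan(s,[546.4,141.6,26.2],3.029),s['force'])
f=r.grab_frame('wrist');cv2.imwrite('pics/w2.png',f[...,::-1])
p=r.camera_params('wrist');a=f.max(2)
m=(a<70).astype(np.uint8)
# grip pixel expected
print(proj(p,[[546.4,141.6,53],[522,144.4,53],[571,138.8,53],[446,153,45]]).round(1))
E
```

```text
2.8167 [547.86336428 141.79629089  27.52062361] ([1.4, -0.4, 1.3], [0.0, 0.002, 0.002]) [-0.30798228  0.58335109  0.40887467]
[[284.4 257.5]
 [284.5 214.6]
 [284.3 297.6]
 [284.7  63.7]]
```

Call:
play_rows(moves=[1, 0, 1, 0, 0, 0, 1, 0, 1, 0, 0, 0, 1, 0, 1, 0, 0, 0, 1, 0, 1, 0, 0, 0, 1, 0, 1, 0, 0, 0, 1, 0, 1, 0, 0, 0, 1, 0, 1, 0, 0, 0, 1, 0, 1, 0, 0, 0, 1, 0, 1, 0, 0, 0, 1, 0, 1, 0, 0, 0], claw=0, newtons=30)

```text
time_s: 3.7
position: [546.0, 142.0, 25.5]
eef_rot: [0.055, 0.998, -0.0, 0.0]
force: [0.8, 0.6, 0.3]
finger_gap: 30.6
grip_force: 0.0
```

```bash
python3 - <<'E'
from workcell import r
from h import *
s=r.observe();print(s['time_s'],s['position'],s['eef_rot'],s['force'],s['finger_gap'],s['grip_force'])
E
```

```text
3.7 [546.01759991 141.97304767  25.46291203] [ 5.48780957e-02  9.98493062e-01 -2.01405645e-06  1.79472114e-05] [0.84199647 0.57224158 0.25902506] 30.620817768475064 0.0
```

Call:
play_rows(moves=[0, 0, 0, 0, 0, 0, 0, 0, 0, 0, 0, 0, 0, 0, 0, 0, 0, 0, 0, 0, 0, 0, 0, 0, 0, 0, 0, 0, 0, 0])

```text
time_s: 4.12
position: [546.0, 142.0, 25.5]
eef_rot: [0.055, 0.998, 0.0, 0.0]
force: [0.1, -0.1, 0.6]
finger_gap: 15.7
grip_force: 30.0
```

Call:
play_rows(moves=[0, 0, -2, 0, 0, 0, 0, 0, -8, 0, 0, 0, 0, 0, -20, 0, 0, 0, 0, 0, -40, 0, 0, 0, 0, 0, -60, 0, 0, 0, 0, 0, -80, 0, 0, 0, 0, 0, -95, 0, 0, 0, 0, 0, -105, 0, 0, 0, 0, 0, -110, 0, 0, 0, 0, 0, -110, 0, 0, 0])

```text
time_s: 4.95
position: [546.7, 142.0, 137.0]
eef_rot: [0.055, 0.998, 0.0, 0.001]
force: [-0.6, -0.4, -1.1]
finger_gap: 15.7
grip_force: 30.0
```

```bash
python3 - <<'E'
from workcell import r
from h import *
s=r.observe();print(s['time_s'],s['position'],s['eef_rot'],s['force'],s['finger_gap'],s['grip_force'])
p=r.camera_params('scene');f=r.grab_frame('scene')[...,::-1]
ctr=s['position']+[0,0,18.8]
d=np.array([.9936,-.1126,0])
uv=proj(p,[ctr,ctr+100*d,ctr-104*d]);print(uv.round(1))
g=(255*(f/255.)**0.5).astype(np.uint8)
x,y=uv.mean(0).astype(int)
cv2.imwrite('pics/s2.png',cv2.resize(g[y-60:y+60,x-80:x+80],None,fx=5,fy=5,interpolation=cv2.INTER_CUBIC));print(x-80,y-60)
E
```

```text
4.95 [546.74217547 142.04931062 137.03510632] [5.48489238e-02 9.98493834e-01 1.34253537e-04 1.28067861e-03] [-0.56327884 -0.39427454 -1.1315345 ] 15.682535415205729 29.98785674571991
[[270.6 211.1]
 [233.2 197.3]
 [312.8 226.6]]
192 151
```

View pics/s2.png

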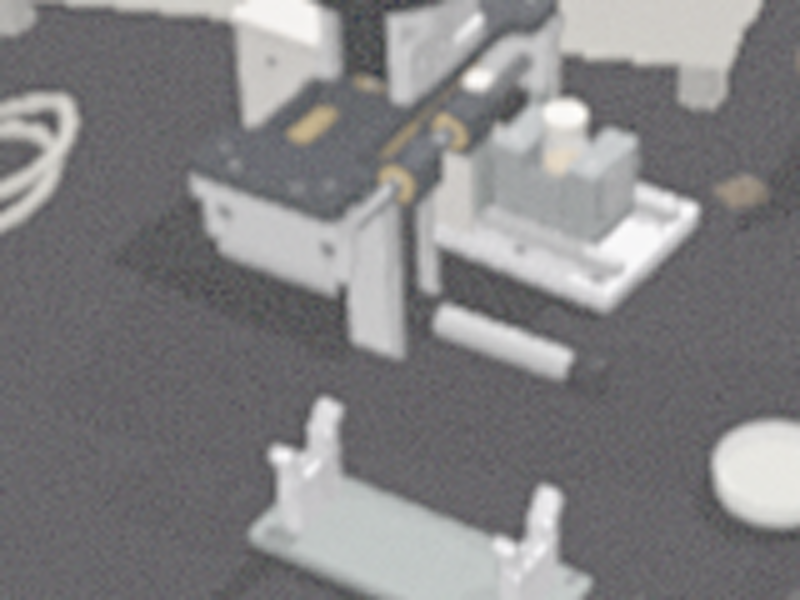

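The rod is lifted. The dark cap on the robot side, at (590,370) in the crop, is slim and long, so it is the knob and the foot faces +x towards the chamber. The carriage and vial stand at (565,180). Next I'll take a close look at the channel from above and slightly to one side.

```bash
python3 - <<'E'
from workcell import r
from h import *
s=r.observe();print(plan(s,[575,-55,145],2.977))
E
```

```text
([-50.4, -192.6, -9.2], [0.0, 0.001, 0.055])
```

Call:
play_rows(moves=[-8, -30, -9, 0, 0, 0.05, -17, -65, -9, 0, 0, 0.05, -26, -100, -9, 0, 0, 0.05, -35, -135, -9, 0, 0, 0.052, -43, -165, -9, 0, 0, 0.052, -48, -183, -9, 0, 0, 0.052, -50, -192, -9, 0, 0, 0.052, -50, -192, -9, 0, 0, 0.052, -50, -192, -9, 0, 0, 0.052])

```text
time_s: 5.75
position: [574.0, -53.7, 143.5]
eef_rot: [0.081, 0.997, 0.0, -0.001]
force: [-0.7, 0.2, -0.8]
finger_gap: 15.5
grip_force: 30.0
```

```bash
python3 - <<'E'
from workcell import r
from h import *
import json
s=r.observe();print(s['time_s'],s['position'],s['force'],s['joint_pos'])
p=r.camera_params('wrist');f=r.grab_frame('wrist');cv2.imwrite('pics/w3.png',f[...,::-1])
json.dump({k:np.array(v).tolist() for k,v in p.items()},open('w3.json','w'))
E
```

```text
5.75 [574.01278797 -53.72986627 143.50172292] [-0.66441815  0.19097756 -0.76784935] [-2.90145188e-01  1.40173442e-01  1.79714923e+00  5.19844006e-04
  1.20625164e+00 -1.69900332e+00]
```

View pics/w3.png

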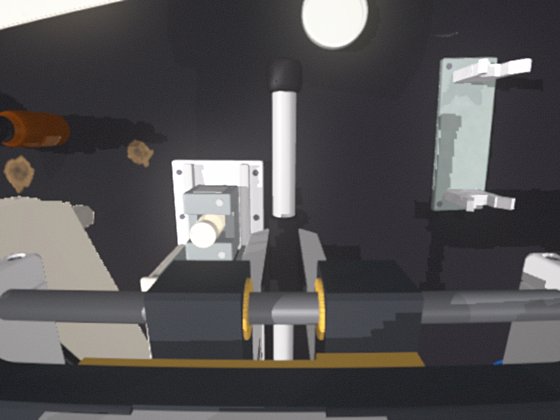

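The wrist view shows the base front edge from (174,161) to (263,162), the carriage rear top edge at row 186 from (185) to (238), the vial top at (203,233) and the rest on the right at (465,135). I'll measure from edge profiles.

```bash
python3 - <<'E'
from h import *
a=cv2.imread('pics/w3.png')
g=(255*(a[150:270,160:280]/255.)**1.0).astype(np.uint8)
cv2.imwrite('pics/w3c.png',cv2.resize(g,None,fx=5,fy=5,interpolation=cv2.INTER_CUBIC))
gr=cv2.cvtColor(a,cv2.COLOR_BGR2GRAY)
for row in (168,178): print(row,gr[row,168:270].tolist())
print('col220',gr[150:200,220].tolist())
E
```

```text
168 [69, 68, 63, 86, 196, 255, 255, 255, 255, 255, 255, 255, 255, 255, 255, 251, 250, 250, 250, 249, 248, 247, 239, 206, 156, 156, 205, 226, 225, 227, 225, 223, 222, 222, 220, 233, 254, 255, 254, 254, 254, 254, 254, 254, 254, 254, 254, 254, 254, 254, 254, 254, 254, 254, 254, 254, 254, 254, 254, 254, 254, 254, 254, 254, 254, 254, 254, 254, 254, 254, 254, 249, 242, 242, 243, 244, 242, 241, 240, 228, 184, 187, 225, 228, 225, 222, 221, 221, 237, 255, 255, 255, 255, 251, 204, 119, 71, 63, 66, 65, 61, 64]
178 [72, 73, 71, 63, 125, 246, 255, 255, 255, 255, 255, 255, 255, 255, 254, 251, 249, 250, 251, 250, 249, 248, 247, 230, 174, 149, 172, 219, 226, 227, 226, 225, 221, 225, 222, 237, 255, 255, 254, 254, 254, 254, 254, 254, 254, 254, 254, 254, 254, 254, 254, 254, 254, 254, 254, 254, 254, 254, 254, 254, 254, 254, 254, 254, 254, 254, 254, 254, 253, 254, 254, 250, 242, 242, 243, 244, 242, 240, 240, 231, 190, 180, 225, 229, 224, 221, 221, 223, 220, 223, 245, 255, 255, 252, 210, 124, 67, 62, 66, 64, 65, 63]
col220 [70, 71, 72, 70, 73, 73, 72, 72, 66, 93, 188, 255, 255, 254, 254, 254, 254, 254, 254, 254, 254, 254, 254, 254, 254, 254, 254, 254, 254, 254, 254, 254, 255, 255, 254, 164, 115, 132, 135, 134, 129, 150, 185, 150, 181, 206, 205, 202, 197, 201]
```

View pics/w3c.png

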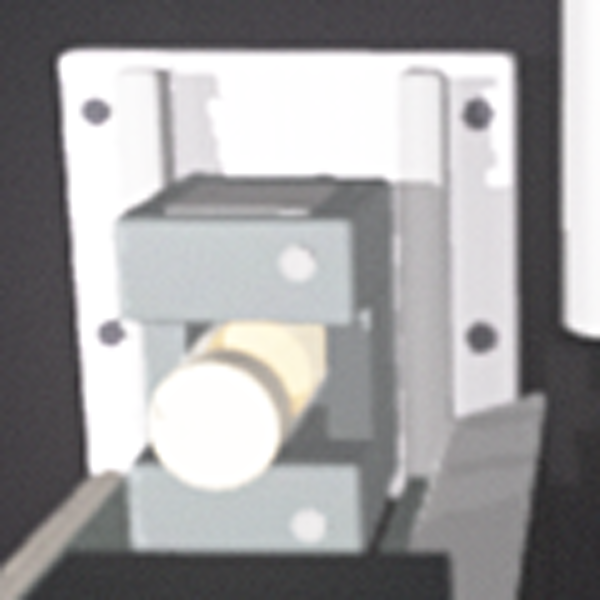

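```bash
python3 - <<'E'
from h import *
import json
p=json.load(open('w3.json'))
c=lambda *l:[(160+u/5-.4,150+v/5-.4) for u,v in l]
S=onz(p,c((96,110),(477,112),(111,332),(482,338)),12);print(S.round(1).tolist())
F=onz(p,c((62,52),(515,54)),12);print('front',F.round(1).tolist())
m1=(S[0]+S[1])/2;m2=(S[2]+S[3])/2;d=m2-m1;print('mid',m1,m2,np.arctan2(d[1],d[0]))
for a,b in((0,1),(2,3)):
    e=S[b]-S[a];print('perp',np.arctan2(e[0],-e[1])if 0 else np.arctan2(e[1],e[0])-np.pi/2,np.hypot(*e[:2]))
e=F[1]-F[0];print('front angle',np.arctan2(e[1],e[0])-np.pi/2,F.mean(0))
print('rear bot',onz(p,c((190,178),(387,178)),13).round(1).tolist(),'top',onz(p,c((118,220),(355,220)),62).round(1).tolist())
print('hood edge',onz(p,c((0,590),(115,475)),107))
E
```

```text
[[526.4, -157.2, 12.0], [540.0, -78.8, 12.0], [573.6, -165.6, 12.0], [588.0, -86.7, 12.0]]
front [[513.5, -161.4, 12.0], [529.5, -68.9, 12.0]]
mid [ 533.17249962 -118.01415233   12.        ] [ 580.84442094 -126.16768913   12.        ] -0.16939529668328446
perp -0.1714817038202252 79.62148855045835
perp -0.18047692713688446 80.20942083479349
front angle -0.17122721267671692 [ 521.47318934 -115.11369318   12.        ]
rear bot [[543.5, -140.7, 13.0], [550.4, -99.8, 13.0]] top [[543.1, -139.9, 62.0], [550.0, -98.1, 62.0]]
hood edge [[ 591.41846219 -156.14079691  107.        ]
 [ 575.64702603 -133.42605585  107.        ]]
```

```bash
cat >> h.py <<'E'
O=np.array([560.9,-122.5]);A=-0.170;U=np.array([np.cos(A),np.sin(A)]);V=np.array([-U[1],U[0]])
def W(x,z,y=0): return [*(O+x*U+y*V),z]
def st():
    from workcell import r
    s=r.observe();d=s['position'][:2]-O
    a=2*np.arctan2(s['eef_rot'][1],s['eef_rot'][0])-np.pi
    print('t',round(s['time_s'],2),'cham x %.2f y %.2f z %.2f'%(d@U,d@V,s['position'][2]),'ang %.3f'%a,'F along %.2f lat %.2f z %.2f'%(s['force'][:2]@U,s['force'][:2]@V,s['force'][2]),'gap %.1f grip %.1f'%(s['finger_gap'],s['grip_force']))
    return s
E
python3 - <<'E'
from h import *
s=st();print(plan(s,W(-145,143),2.9716),W(-145,143))
E
```

```text
t 5.8 cham x 1.26 y 70.53 z 143.69 ang -0.161 F along -0.58 lat 0.37 z -1.39 gap 15.5 grip 30.0
([146.9, -69.2, 0.9], [0.001, -0.002, 0.009]) [np.float64(417.99020879811366), np.float64(-97.96855938528557), 143]
```

Call:
play_rows(moves=[20, -10, 1, 0, 0, 0.009, 50, -23, 1, 0, 0, 0.009, 85, -40, 1, 0, 0, 0.009, 115, -55, 1, 0, 0, 0.009, 135, -64, 1, 0, 0, 0.009, 147, -69, 1, 0, 0, 0.009, 147, -69, 1, 0, 0, 0.009, 147, -69, 1, 0, 0, 0.009])

```text
time_s: 6.47
position: [418.6, -97.9, 143.6]
eef_rot: [0.085, 0.996, 0.0, 0.0]
force: [-1.0, 0.7, -1.2]
finger_gap: 15.7
grip_force: 30.0
```

```bash
python3 - <<'E'
from h import *
s=st();print(plan(s,W(-145,27),2.9716),s['joint_pos'].round(2))
E
```

```text
t 6.47 cham x -144.41 y 0.15 z 143.60 ang -0.170 F along -1.14 lat 0.47 z -1.18 gap 15.7 grip 30.0
([0.7, -0.2, 116.6], [0.0, 0.001, -0.0]) [-0.5  -0.23  2.15  0.    1.22 -1.9 ]
```

Call:
play_rows(moves=[0.5, 0, 15, 0, 0, 0, 0.5, 0, 40, 0, 0, 0, 0.5, 0, 65, 0, 0, 0, 0.5, 0, 85, 0, 0, 0, 0.5, 0, 100, 0, 0, 0, 0.5, 0, 110, 0, 0, 0, 0.5, 0, 115, 0, 0, 0, 0.5, 0, 116.5, 0, 0, 0, 0.5, 0, 116.5, 0, 0, 0, 0.5, 0, 116.5, 0, 0, 0])

```text
time_s: 7.3
position: [418.9, -99.0, 27.8]
eef_rot: [0.085, 0.996, -0.0, 0.001]
force: [-0.1, 0.1, -1.0]
finger_gap: 15.5
grip_force: 30.0
```

```bash
python3 - <<'E'
from h import *
s=st();print(plan(s,W(-118,26.6),2.9716))
from workcell import r
g=[]
for n in('top','wrist'):
    f=r.grab_frame(n)[...,::-1];p=r.camera_params(n)
    if n=='top': g.append(cv2.resize((255*(f[160:260,280:380]/255.)**.6).astype(np.uint8),(420,420),interpolation=cv2.INTER_CUBIC))
    else: g.append(f[:,130:480].copy())
cv2.imwrite('pics/app.png',np.hstack(g))
E
```

```text
t 7.3 cham x -143.91 y -0.83 z 27.83 ang -0.171 F along -0.09 lat 0.06 z -1.05 gap 15.5 grip 30.0
([-25.9, 0.8, 1.3], [-0.001, 0.002, -0.001])
```

View pics/app.png

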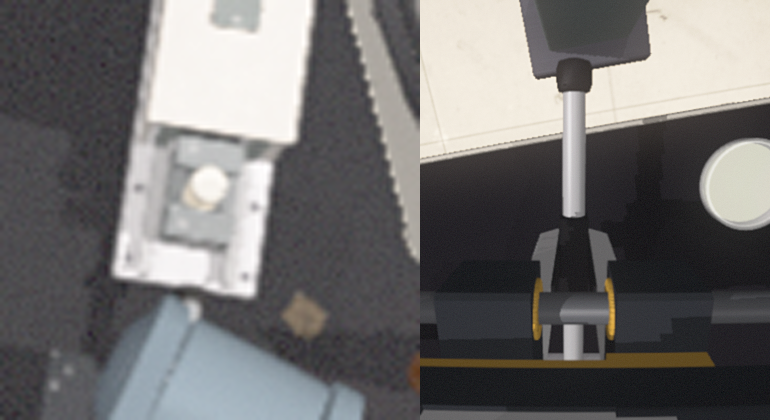

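The left half (top view) shows the foot just behind the base front, near (192,300), and in line with the channel. The right half (wrist) shows the rod straight in the grip. Next I close the gap to the carriage.

Call:
play_rows(moves=[-4, 0.5, 0.5, 0, 0, 0, -9, 0.5, 1, 0, 0, 0, -14, 0.5, 1, 0, 0, 0, -19, 0.5, 1, 0, 0, 0, -22, 0.5, 1, 0, 0, 0, -24, 0.5, 1, 0, 0, 0, -25, 0.5, 1, 0, 0, 0, -25, 0.5, 1, 0, 0, 0])

```text
time_s: 8.07
position: [442.8, -102.4, 25.9]
eef_rot: [0.085, 0.996, 0.0, -0.0]
force: [0.2, 0.5, -1.2]
finger_gap: 15.5
grip_force: 30.0
```

```bash
python3 - <<'E'
from h import *
s=st();print(plan(s,W(-110,26.6),2.9716))
E
```

```text
t 8.07 cham x -119.76 y -0.21 z 25.90 ang -0.171 F along 0.13 lat 0.48 z -1.19 gap 15.5 grip 30.0
([-9.8, 0.2, -0.7], [0.0, -0.0, -0.001])
```

Call:
play_rows(moves=[-0.7, 0, 0, 0, 0, 0, -1.4, 0, 0, 0, 0, 0, -2.1, 0, 0, 0, 0, 0, -2.8, 0, 0, 0, 0, 0, -3.5, 0, 0, 0, 0, 0, -4.2, 0, 0, 0, 0, 0, -4.9, 0, 0, 0, 0, 0, -5.6, 0, 0, 0, 0, 0, -6.3, 0, 0, 0, 0, 0, -7, 0, 0, 0, 0, 0], newtons=8)

```text
time_s: 8.9
position: [449.1, -103.4, 25.7]
eef_rot: [0.085, 0.996, 0.0, -0.001]
force: [-1.7, 0.6, 0.4]
finger_gap: 15.6
grip_force: 8.0
```

```bash
python3 -c "
from h import *
st()"
```

```text
t 8.9 cham x -113.43 y -0.09 z 25.67 ang -0.171 F along -1.82 lat 0.33 z 0.44 gap 15.6 grip 8.0
```

Call:
play_rows(moves=[-0.7, 0, 0, 0, 0, 0, -1.4, 0, 0, 0, 0, 0, -2.1, 0, 0, 0, 0, 0, -2.8, 0, 0, 0, 0, 0, -3.5, 0, 0, 0, 0, 0, -4.2, 0, 0, 0, 0, 0, -4.9, 0, 0, 0, 0, 0, -5.6, 0, 0, 0, 0, 0, -6.3, 0, 0, 0, 0, 0, -7, 0, 0, 0, 0, 0])

```text
time_s: 9.73
position: [456.5, -104.8, 25.9]
eef_rot: [0.085, 0.996, 0.0, -0.0]
force: [-1.9, 0.4, -1.2]
finger_gap: 15.9
grip_force: 8.0
```

```bash
python3 -c "
from h import *
st()"
```

```text
t 9.73 cham x -105.84 y -0.24 z 25.93 ang -0.171 F along -1.92 lat 0.06 z -1.16 gap 15.9 grip 8.0
```

Call:
play_rows(moves=[-0.7, 0, 0, 0, 0, 0, -1.4, 0, 0, 0, 0, 0, -2.1, 0, 0, 0, 0, 0, -2.8, 0, 0, 0, 0, 0, -3.5, 0, 0, 0, 0, 0, -4.2, 0, 0, 0, 0, 0, -4.9, 0, 0, 0, 0, 0, -5.6, 0, 0, 0, 0, 0, -6.3, 0, 0, 0, 0, 0, -7, 0, 0, 0, 0, 0])

```text
time_s: 10.57
position: [463.4, -106.0, 26.0]
eef_rot: [0.085, 0.996, 0.0, 0.0]
force: [-2.3, 0.3, -1.0]
finger_gap: 15.9
grip_force: 8.0
```

Call:
play_rows(moves=[-0.7, 0, 0, 0, 0, 0, -1.4, 0, 0, 0, 0, 0, -2.1, 0, 0, 0, 0, 0, -2.8, 0, 0, 0, 0, 0, -3.5, 0, 0, 0, 0, 0, -4.2, 0, 0, 0, 0, 0, -4.9, 0, 0, 0, 0, 0, -5.6, 0, 0, 0, 0, 0, -6.3, 0, 0, 0, 0, 0, -7, 0, 0, 0, 0, 0])

```text
time_s: 11.4
position: [470.4, -107.2, 26.0]
eef_rot: [0.085, 0.996, -0.0, 0.0]
force: [-1.7, -0.3, -1.0]
finger_gap: 15.8
grip_force: 8.0
```

```bash
python3 - <<'E'
from h import *
s=st();print(plan(s,W(-80,26.6),2.9716))
from workcell import r
g=[]
f=r.grab_frame('top')[...,::-1];g.append(cv2.resize((255*(f[160:260,290:375]/255.)**.6).astype(np.uint8),(357,420),interpolation=cv2.INTER_CUBIC))
f=r.grab_frame('scene')[...,::-1];g.append(cv2.resize((255*(f[140:220,235:335]/255.)**.7).astype(np.uint8),(443,420),interpolation=cv2.INTER_CUBIC)[:, :443])
cv2.imwrite('pics/push.png',np.hstack(g))
E
```

```text
t 11.4 cham x -91.82 y -0.24 z 25.98 ang -0.171 F along -1.62 lat -0.57 z -0.97 gap 15.8 grip 8.0
([-11.8, 0.2, -0.6], [-0.0, 0.0, -0.001])
```

View pics/push.png

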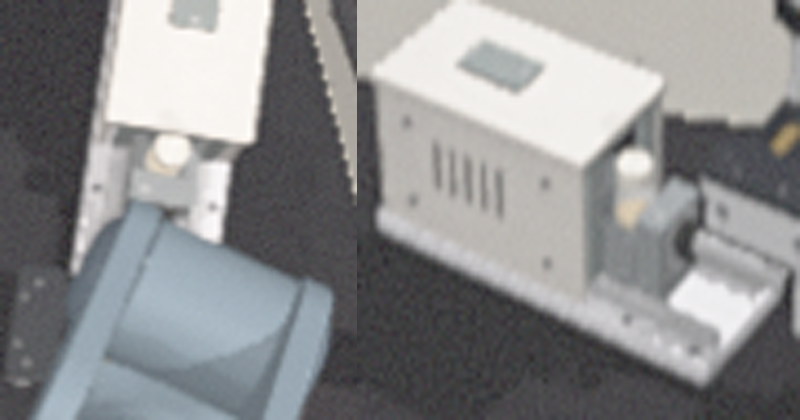

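The pictures show the foot centred on the carriage's rear plate at (690,235) in the right half. The carriage has moved about 20 mm and the vial at (635,185) is upright. I'll keep pushing slowly up to where the stop could begin.

Call:
play_rows(moves=[-0.7, 0, 0, 0, 0, 0, -1.4, 0, 0, 0, 0, 0, -2.1, 0, 0, 0, 0, 0, -2.8, 0, 0, 0, 0, 0, -3.5, 0, 0, 0, 0, 0, -4.2, 0, 0, 0, 0, 0, -4.9, 0, 0, 0, 0, 0, -5.6, 0, 0, 0, 0, 0, -6.3, 0, 0, 0, 0, 0, -7, 0, 0, 0, 0, 0])

```text
time_s: 12.33
position: [477.2, -108.4, 25.9]
eef_rot: [0.085, 0.996, 0.0, -0.0]
force: [-1.5, -0.6, -1.8]
finger_gap: 15.8
grip_force: 8.0
```

Call:
play_rows(moves=[-0.7, 0, 0, 0, 0, 0, -1.4, 0, 0, 0, 0, 0, -2.1, 0, 0, 0, 0, 0, -2.8, 0, 0, 0, 0, 0, -3.5, 0, 0, 0, 0, 0, -4.2, 0, 0, 0, 0, 0, -4.9, 0, 0, 0, 0, 0, -5.6, 0, 0, 0, 0, 0, -6.3, 0, 0, 0, 0, 0, -7, 0, 0, 0, 0, 0])

```text
time_s: 13.17
position: [484.1, -109.6, 25.9]
eef_rot: [0.085, 0.996, 0.0, 0.0]
force: [-1.6, 0.1, -1.5]
finger_gap: 16.2
grip_force: 8.0
```

Call:
play_rows(moves=[-0.7, 0, 0, 0, 0, 0, -1.4, 0, 0, 0, 0, 0, -2.1, 0, 0, 0, 0, 0, -2.8, 0, 0, 0, 0, 0, -3.5, 0, 0, 0, 0, 0, -4.2, 0, 0, 0, 0, 0, -4.9, 0, 0, 0, 0, 0, -5.6, 0, 0, 0, 0, 0, -6.3, 0, 0, 0, 0, 0, -7, 0, 0, 0, 0, 0])

```text
time_s: 14.0
position: [491.0, -110.8, 25.9]
eef_rot: [0.085, 0.996, 0.0, -0.0]
force: [-1.1, 0.5, -0.6]
finger_gap: 15.9
grip_force: 8.0
```

Call:
play_rows(moves=[-0.7, 0, 0, 0, 0, 0, -1.4, 0, 0, 0, 0, 0, -2.1, 0, 0, 0, 0, 0, -2.8, 0, 0, 0, 0, 0, -3.5, 0, 0, 0, 0, 0, -4.2, 0, 0, 0, 0, 0, -4.9, 0, 0, 0, 0, 0, -5.6, 0, 0, 0, 0, 0, -6.3, 0, 0, 0, 0, 0, -7, 0, 0, 0, 0, 0])

```text
time_s: 14.83
position: [497.9, -112.0, 25.9]
eef_rot: [0.085, 0.996, 0.0, -0.0]
force: [-1.8, -0.2, -1.5]
finger_gap: 16.0
grip_force: 8.0
```

```bash
python3 - <<'E'
from h import *
s=st();print(plan(s,W(-57,26.6),2.9716))
E
```

```text
t 14.83 cham x -63.84 y -0.26 z 25.95 ang -0.171 F along -1.75 lat -0.49 z -1.48 gap 16.0 grip 8.0
([-6.8, 0.3, -0.7], [0.0, -0.0, -0.001])
```

Call:
play_rows(moves=[-0.7, 0, 0, 0, 0, 0, -1.4, 0, 0, 0, 0, 0, -2.1, 0, 0, 0, 0, 0, -2.8, 0, 0, 0, 0, 0, -3.5, 0, 0, 0, 0, 0, -4.2, 0, 0, 0, 0, 0, -4.9, 0, 0, 0, 0, 0, -5.6, 0, 0, 0, 0, 0, -6.3, 0, 0, 0, 0, 0, -7, 0, 0, 0, 0, 0], newtons=6)

```text
time_s: 15.67
position: [504.8, -113.2, 25.9]
eef_rot: [0.085, 0.996, 0.0, -0.0]
force: [-1.9, 0.2, -1.3]
finger_gap: 15.9
grip_force: 6.0
```

Call:
play_rows(moves=[-0.5, 0, 0, 0, 0, 0, -1, 0, 0, 0, 0, 0, -1.5, 0, 0, 0, 0, 0, -2, 0, 0, 0, 0, 0, -2.5, 0, 0, 0, 0, 0, -3, 0, 0, 0, 0, 0])

```text
time_s: 16.17
position: [507.8, -113.7, 25.9]
eef_rot: [0.085, 0.996, 0.0, 0.0]
force: [-2.7, -0.5, -1.2]
finger_gap: 15.6
grip_force: 6.0
```

Call:
play_rows(moves=[-0.5, 0, 0, 0, 0, 0, -1, 0, 0, 0, 0, 0, -1.5, 0, 0, 0, 0, 0, -2, 0, 0, 0, 0, 0, -2.5, 0, 0, 0, 0, 0, -3, 0, 0, 0, 0, 0])

```text
time_s: 16.67
position: [510.7, -114.2, 26.0]
eef_rot: [0.085, 0.996, 0.0, -0.0]
force: [-1.5, 1.1, -0.9]
finger_gap: 16.2
grip_force: 6.0
```

Call:
play_rows(moves=[-0.5, 0, 0, 0, 0, 0, -1, 0, 0, 0, 0, 0, -1.5, 0, 0, 0, 0, 0, -2, 0, 0, 0, 0, 0, -2.5, 0, 0, 0, 0, 0, -3, 0, 0, 0, 0, 0])

```text
time_s: 17.17
position: [513.7, -114.7, 25.9]
eef_rot: [0.085, 0.996, 0.0, -0.0]
force: [-1.7, -0.1, -0.3]
finger_gap: 16.1
grip_force: 6.0
```

Call:
play_rows(moves=[-0.5, 0, 0, 0, 0, 0, -1, 0, 0, 0, 0, 0, -1.5, 0, 0, 0, 0, 0, -2, 0, 0, 0, 0, 0, -2.5, 0, 0, 0, 0, 0, -3, 0, 0, 0, 0, 0])

```text
time_s: 17.67
position: [516.6, -115.2, 25.9]
eef_rot: [0.085, 0.996, 0.0, -0.0]
force: [-1.6, 0.4, -1.4]
finger_gap: 16.0
grip_force: 6.0
```

Call:
play_rows(moves=[-0.5, 0, 0, 0, 0, 0, -1, 0, 0, 0, 0, 0, -1.5, 0, 0, 0, 0, 0, -2, 0, 0, 0, 0, 0, -2.5, 0, 0, 0, 0, 0, -3, 0, 0, 0, 0, 0])

```text
time_s: 18.17
position: [519.6, -115.7, 26.0]
eef_rot: [0.085, 0.996, -0.0, 0.0]
force: [-1.7, 0.2, -1.5]
finger_gap: 16.1
grip_force: 6.0
```

Call:
play_rows(moves=[-0.5, 0, 0, 0, 0, 0, -1, 0, 0, 0, 0, 0, -1.5, 0, 0, 0, 0, 0, -2, 0, 0, 0, 0, 0, -2.5, 0, 0, 0, 0, 0, -3, 0, 0, 0, 0, 0])

```text
time_s: 18.67
position: [522.6, -116.2, 26.0]
eef_rot: [0.085, 0.996, 0.0, -0.0]
force: [-2.0, 0.5, -1.8]
finger_gap: 16.0
grip_force: 6.0
```

Call:
play_rows(moves=[-0.5, 0, 0, 0, 0, 0, -1, 0, 0, 0, 0, 0, -1.5, 0, 0, 0, 0, 0, -2, 0, 0, 0, 0, 0, -2.5, 0, 0, 0, 0, 0, -3, 0, 0, 0, 0, 0])

```text
time_s: 19.17
position: [525.5, -116.7, 26.0]
eef_rot: [0.085, 0.996, 0.0, -0.0]
force: [-1.9, 0.0, -1.7]
finger_gap: 16.0
grip_force: 6.0
```

Call:
play_rows(moves=[-0.5, 0, 0, 0, 0, 0, -1, 0, 0, 0, 0, 0, -1.5, 0, 0, 0, 0, 0, -2, 0, 0, 0, 0, 0, -2.5, 0, 0, 0, 0, 0, -3, 0, 0, 0, 0, 0])

```text
time_s: 19.67
position: [528.4, -117.2, 25.9]
eef_rot: [0.085, 0.996, 0.0, -0.0]
force: [-2.0, -0.2, -0.6]
finger_gap: 15.9
grip_force: 6.0
```

Call:
play_rows(moves=[-0.5, 0, 0, 0, 0, 0, -1, 0, 0, 0, 0, 0, -1.5, 0, 0, 0, 0, 0, -2, 0, 0, 0, 0, 0, -2.5, 0, 0, 0, 0, 0, -3, 0, 0, 0, 0, 0])

```text
time_s: 20.17
position: [529.5, -117.1, 25.1]
eef_rot: [0.085, 0.996, 0.001, -0.002]
force: [-7.7, 1.0, 0.0]
finger_gap: 15.7
grip_force: 6.0
```

Force rises to 7.8 N and the motion stalls, so the carriage is against the stop. I'll hold briefly to confirm, then back off.

Call:
play_rows(moves=[0, 0, 0, 0, 0, 0, 0, 0, 0, 0, 0, 0, 0, 0, 0, 0, 0, 0])

```text
time_s: 20.42
position: [529.6, -117.1, 25.1]
eef_rot: [0.085, 0.996, 0.001, -0.002]
force: [-6.6, 1.5, -0.8]
finger_gap: 16.1
grip_force: 6.0
```

Call:
play_rows(moves=[1, 0, 0, 0, 0, 0, 2, 0, 0, 0, 0, 0, 4, 0, 0, 0, 0, 0, 7, 0, 0, 0, 0, 0, 11, 0, 0, 0, 0, 0, 16, 0, 0, 0, 0, 0, 22, 0, 0, 0, 0, 0, 29, 0, 0, 0, 0, 0, 36, 0, 0, 0, 0, 0, 43, 0, 0, 0, 0, 0], newtons=30)

```text
time_s: 21.25
position: [488.1, -110.2, 25.9]
eef_rot: [0.085, 0.996, 0.0, -0.0]
force: [-0.4, -0.5, -1.4]
finger_gap: 15.7
grip_force: 30.0
```

```bash
python3 - <<'E'
from h import *
s=st();print(plan(s,W(-145,27),2.9716))
E
```

```text
t 21.25 cham x -73.78 y -0.20 z 25.90 ang -0.171 F along -0.35 lat -0.55 z -1.40 gap 15.7 grip 30.0
([71.2, 0.1, -1.1], [0.0, -0.0, -0.001])
```

Now I retract to clear the base, then lift.

Call:
play_rows(moves=[12, 0, -1, 0, 0, 0, 26, 0, -1, 0, 0, 0, 42, 0, -1, 0, 0, 0, 56, 0, -1, 0, 0, 0, 66, 0, -1, 0, 0, 0, 71, 0, -1, 0, 0, 0, 71, 0, -20, 0, 0, 0, 71, 0, -50, 0, 0, 0, 71, 0, -85, 0, 0, 0, 71, 0, -110, 0, 0, 0])

```text
time_s: 22.08
position: [419.8, -98.8, 138.7]
eef_rot: [0.085, 0.996, -0.001, 0.001]
force: [1.6, -1.2, -1.4]
finger_gap: 15.3
grip_force: 30.0
```

```bash
python3 - <<'E'
from h import *
from workcell import r
s=st();print(plan(s,[546.2,142.0,137],3.0318))
E
```

```text
t 22.08 cham x -143.10 y -0.49 z 138.69 ang -0.171 F along 1.78 lat -0.89 z -1.43 gap 15.3 grip 30.0
([-83.6, 258.8, 1.7], [-0.001, 0.003, -0.061])
```

Call:
play_rows(moves=[-8, 25, 1, 0, 0, -0.06, -20, 60, 1, 0, 0, -0.06, -32, 97, 1, 0, 0, -0.06, -44, 135, 1, 0, 0, -0.06, -56, 173, 1, 0, 0, -0.06, -67, 208, 1, 0, 0, -0.06, -76, 235, 1, 0, 0, -0.06, -82, 252, 1, 0, 0, -0.06, -84, 259, 1, 0, 0, -0.06, -84, 259, 1, 0, 0, -0.06])

```text
time_s: 22.92
position: [546.2, 143.6, 134.9]
eef_rot: [0.054, 0.999, 0.0, 0.0]
force: [-0.6, 0.3, -0.8]
finger_gap: 15.8
grip_force: 30.0
```

Call:
play_rows(moves=[0, 0, 0, 0, 0, 0, 0, 0, 0, 0, 0, 0])

```text
time_s: 23.08
position: [545.4, 141.6, 134.8]
eef_rot: [0.056, 0.998, -0.0, -0.0]
force: [0.8, 0.7, -2.2]
finger_gap: 15.7
grip_force: 30.0
```

```bash
python3 - <<'E'
from h import *
from workcell import r
s=st();print(s['position'],plan(s,[546.0,142.0,60],3.0318),plan(s,[546.0,142.0,25.5],3.0318))
E
```

```text
t 23.08 cham x -59.98 y 257.65 z 134.82 ang -0.112 F along 0.63 lat 0.84 z -2.17 gap 15.7 grip 30.0
[545.37587164 141.58274723 134.82440784] ([-0.6, 0.5, 74.8], [-0.0, -0.0, -0.002]) ([-0.6, 0.5, 109.3], [-0.0, -0.0, -0.002])
```

Call:
play_rows(moves=[-0.6, 0.5, 15, 0, 0, -0.002, -0.6, 0.5, 38, 0, 0, -0.002, -0.6, 0.5, 58, 0, 0, -0.002, -0.6, 0.5, 70, 0, 0, -0.002, -0.6, 0.5, 75, 0, 0, -0.002, -0.6, 0.5, 75, 0, 0, -0.002, -0.6, 0.5, 75, 0, 0, -0.002])

```text
time_s: 23.67
position: [547.0, 142.7, 60.7]
eef_rot: [0.055, 0.999, 0.0, 0.001]
force: [-0.1, 0.1, -0.1]
finger_gap: 15.9
grip_force: 30.0
```

```bash
python3 - <<'E'
from h import *
s=st();print(s['position'],plan(s,[546.0,142.0,25.5],3.0318))
E
```

```text
t 23.67 cham x -58.53 y 259.00 z 60.74 ang -0.109 F along -0.12 lat 0.06 z -0.15 gap 15.9 grip 30.0
[547.0296851  142.66489766  60.74183707] ([1.0, -0.8, 35.2], [0.0, 0.001, 0.0])
```

Call:
play_rows(moves=[0.8, -0.6, 5, 0, 0, 0, 0.8, -0.6, 10, 0, 0, 0, 0.8, -0.6, 15, 0, 0, 0, 0.8, -0.6, 20, 0, 0, 0, 0.8, -0.6, 24, 0, 0, 0, 0.8, -0.6, 28, 0, 0, 0, 0.8, -0.6, 31, 0, 0, 0, 0.8, -0.6, 33, 0, 0, 0, 0.8, -0.6, 34, 0, 0, 0, 0.8, -0.6, 34, 0, 0, 0])

```text
time_s: 24.5
position: [545.5, 142.6, 26.0]
eef_rot: [0.054, 0.999, -0.0, -0.0]
force: [-1.3, 1.4, 0.7]
finger_gap: 15.7
grip_force: 30.0
```

```bash
python3 - <<'E'
from h import *
s=st();print(s['position'],plan(s,[546.0,142.0,25.5],3.0318))
E
```

```text
t 24.5 cham x -60.01 y 258.63 z 25.99 ang -0.109 F along -1.49 lat 1.12 z 0.65 gap 15.7 grip 30.0
[545.51145725 142.55666756  25.98858581] ([-0.5, -0.5, 0.5], [-0.0, -0.001, 0.001])
```

Call:
play_rows(moves=[-0.4, -0.4, 0.4, 0, 0, 0, -0.4, -0.4, 0.4, 0, 0, 0])

```text
time_s: 24.67
position: [546.1, 142.2, 25.9]
eef_rot: [0.055, 0.999, 0.0, -0.0]
force: [-1.6, 1.1, 1.1]
finger_gap: 15.9
grip_force: 30.0
```

Call:
play_rows(moves=[0, 0, 0, 0, 0, 0, 0, 0, 0, 0, 0, 0, 0, 0, 0, 0, 0, 0, 0, 0, 0, 0, 0, 0, 0, 0, 0, 0, 0, 0, 0, 0, 0, 0, 0, 0, 0, 0, 0, 0, 0, 0, 0, 0, 0, 0, 0, 0], claw=0.7)

```text
time_s: 25.33
position: [546.0, 142.1, 25.6]
eef_rot: [0.054, 0.999, 0.0, 0.0]
force: [-0.1, -0.0, 0.2]
finger_gap: 64.4
grip_force: 0.0
```

Call:
play_rows(moves=[0, 0, -5, 0, 0, 0, 0, 0, -15, 0, 0, 0, 0, 0, -30, 0, 0, 0, 0, 0, -50, 0, 0, 0, 0, 0, -75, 0, 0, 0, 0, 0, -100, 0, 0, 0, 0, 0, -120, 0, 0, 0, 0, 0, -130, 0, 0, 0, 0, 0, -130, 0, 0, 0])

```text
time_s: 26.08
position: [548.0, 142.2, 159.2]
eef_rot: [0.054, 0.999, 0.0, 0.003]
force: [-0.6, 0.1, -0.6]
finger_gap: 65.9
grip_force: 0.0
```

```bash
python3 - <<'E'
from h import *
from workcell import r
st()
w=r.grab_frame('wrist')[...,::-1];f=r.grab_frame('scene')[...,::-1]
c=cv2.resize((255*(f[130:290,220:340]/255.)**.7).astype(np.uint8),(315,420),interpolation=cv2.INTER_CUBIC)
cv2.imwrite('pics/end.png',np.hstack([w[:,60:530],c]))
E
```

```text
t 26.08 cham x -57.55 y 258.74 z 159.20 ang -0.109 F along -0.57 lat -0.03 z -0.56 gap 65.9 grip 0.0
```

View pics/end.png

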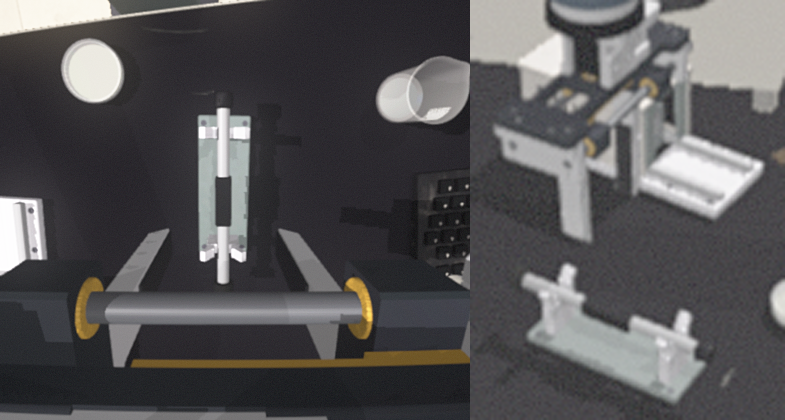

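The rod lies in both notches (wrist view, uprights at (222,132) and (222,248)), the channel before the mouth is empty, and the dish and beaker are where they stood. I'm handing in.

Call:
play_rows(moves=[0, 0, 0, 0, 0, 0, 0, 0, 0, 0, 0, 0, 0, 0, 0, 0, 0, 0])

```text
time_s: 26.43
position: [545.1, 142.0, 154.1]
eef_rot: [0.054, 0.999, -0.0, -0.001]
force: [-0.5, 0.3, 0.0]
finger_gap: 65.6
grip_force: 0.0
```

```bash
python3 -c "
from workcell import r
print(r.sign_off())"
```

```text
the job is handed in; nothing more can be done
None
```

Job handed in at 26.4 s: I pushed the carriage into the chamber until it stalled at about 8 N, under the stop's 14 N, and laid the rod back in both notches; the vial was upright at the mouth, but I could not see it inside the chamber.

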